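# Set the airway-sizing gauge

## Robot

A 6-joint arm with a two-finger parallel gripper is mounted at the origin on the work surface. World frame = base frame: x ahead of the robot, y to its left, z up, the work surface at z = 0. Lengths are in m, angles in rad, forces in N, time in s.
With the tool pointing down it reaches from about 0.375 to 0.975 m from the base axis. Payload 3.8 kg.
Tool frame: the origin (TCP) lies on the centre line of the jaws, within the pads' length; the fingertips stand 14 mm ahead of it and the grasp point (between the pads) lies 5 mm behind it (bot.finger_overhang is the distance from the TCP to the fingertips, in m); y points along the fingers, x is the direction in which the jaws open and shut, and the axes are right-handed (so a half turn about y gives the same grasp; the last joint's range is limited). The gripper opens to 85 mm and grips with 20 to 120 N. Pads are 22 mm wide; open, the fingers measure 114 mm over their backs; the gripper's body (76 mm by 85 mm) begins 54 mm behind the grasp point. The pads swing forward as they close: fully open they stand 13 mm farther back than shut.
Start: joints at [1.118, 0.264, 1.604, -0, 1.274, -0.037], TCP at [0.273, 0.617, 0.245] pointing down, gripper open.
Joint ranges: [-2.63, 2.63], [-0.94, 2.18], [0.31, 2.57], [-1.31, 4.45], [0, 2.66], [-2.55, 2.55]. Speed limits (rad/s): [2.57, 2.57, 3.14, 3.14, 3.14, 3.14].

## Interface

Orientations are given as a rotation vector (axis times angle).
In Python, from workcell import readout, read_camera, bot, spotter gives the robot as it stands.
- The arm moves only by the tool jog_arm, never from a script. Its argument "increments" is a list of rows, each a list of 7 numbers: the shift along the tool's x, y, z in m, then the turn, a rotation vector about the tool's x, y, z in rad, then the opening, from 0 (shut) to 1 (fully open). A call has 1 to 10 rows; each row shifts and turns the pose as measured when the row begins, along the tool's axes as they then stand; what a row does not reach is not made up. A row lasts 1/8 s, in which the tool goes at most 62.5 mm and 10.7 degrees, less where a joint would pass 70% of its speed; a pose out of reach is approached as far as the arm can. A call with a gripper value outside its range is refused whole. The fingers move at their own pace and stop on an object; "force" is the grip in N (left out, the last holds). Time passes only in rows, so rows that do not move let the fingers close. It gives the time, the measured TCP pose, the force and the opening at its end, in the units of the state.
- readout.read_state(): the state, without advancing time (a new reading comes with each control period).
- read_camera(name): name is "side" or "top" or "wrist"; returns a dict with "img" (400x640x3 uint8, blue, green, red), "range_z" (400x640 float32, m along the optical axis (not along the pixel's ray), 0 where there is no reading), "fx", "fy", "cx", "cy" (pixels), "world_from_camera" (4x4, takes a point from camera to world coordinates). Camera axes: x right, y down, z forward; pixel columns grow to the right and rows downward; lengths in m; the calibration is good to about 2 mm. A picture is of the moment at which its call begins.
- bot.finish_job(): hands the job in, once; it reports no verdict.
Trained networks look in a picture, given as the dict that the camera call returned (one of the last four; its "shot" number tells which), for a name from the list of things; names that differ only in an ending like _2 or _b are one class to them, and where a whole thing is asked for, a point or a joint stands for the part that bears it (a point fixed in the world has none). Each returns a list of dicts, best first, with "p" (0 to 1); they miss things now and then, are a little off and sometimes report something else, mostly with a low value. They report only what shows in the picture. A call takes as long as a camera call.
- spotter.masks_of(picture, thing): "mask" (400x640 bool, what is visible of it) and "location" ([column, row] in pixels, amid what is visible of it).
- spotter.spot_point(picture, thing): "location" ([column, row] in pixels: a listed point, or the origin of a listed thing).
The state is a dict: "time": time; "q": joint angles; "joint_vel": joint speeds; "joint_torque": joint torques, N m; "tool_pos": TCP position; "tcp_rot": TCP orientation; "wrist_force": force on the tool from outside, world axes, zero at the start; "torque": the same for the moment, N m; "width": opening from 0.0 (shut) to 1.0 (fully open).
Only numpy, scipy, OpenCV 4.12 (cv2) and the standard library are available. Lean on these libraries where they do the work, as an engineer would, in place of code of your own. Each camera call takes 0.05 s, during which the arm holds its last target. There are 200 camera calls.

## Task

Set the airway-sizing gauge to green: push the blue stop along its rail until it drops into the notch beside the green marker, then push the red locking lever fully over, away from the robot. Do not lift the stop off its rail, and leave the other things on the counter where they are.

Things in the scene. Friction and masses are not known exactly. Their poses are not given: they have to be found in the camera images.
- gauge: airway-sizing gauge, fixed to the counter: grey board 120 x 390 mm, 12 mm thick, carrying an aluminium rail, a blue sliding stop, a red locking lever and three coloured markers. Origin on the counter under the board's middle. y runs along the rail to the lever's end, x across the board away from the robot, z up. The marker discs lie at x = +50 mm, one beside each notch.
- rail_mid (a point): middle notch of the rail, at the rail's top, 32 mm above the counter, gauge x = 0, y = -50 mm; gauge axes. Rail 16 mm wide, y = -182 to +76 mm, with end blocks 42 mm high. Three V notches at y = -130, -50 and +30 mm, each 5 mm deep and 19 mm wide.
- stop_mid (a point): centre of the blue stop's upright block: 50 mm across the rail, 20 mm along it, 39 to 88 mm above the counter (point 68 mm up, about 4.5 mm lower in a notch); gauge axes. A white pointer sticks out to the markers. Smooth, about 0.5 kg, resting on the rail by its weight; it can be pushed either way from y = -150 to +45 mm and starts on the flat between the first two notches, y = -112 to -68 mm.
- stop_drop (a joint): height of the stop, m: 0 riding on the flat of the rail, about -0.0045 seated in a notch, above 0 if lifted. Sliding on the flat takes 0.5 to 2 N; from within 7 mm of a notch's middle the stop slides down by itself and centres within about 1 mm, running ahead of the pusher so that the push falls to nothing. Pushing it out again takes about 4 to 12 N.
- marker_green: green marker, a fixed disc 18 mm across, 8 mm high, on the board (top 20 mm above the counter); origin at its underside's centre, gauge axes. It lies beside the notch to use, at the same gauge y, gauge x = +50 mm. The other two notches have a like yellow and orange marker; which is where changes.
- lock_grip (a point): middle of the red crossbar of the locking lever, 18 mm thick, 34 mm long along the gauge's y, on a 65 mm arm. Hinge at gauge x = 0, y = +140 mm, 32 mm above the counter, on a dark block 42 mm high. It starts leaning to the robot (crossbar at gauge x = -31 mm, 89 mm above the counter), passes upright (97 mm) and ends leaning away (x = +31 mm).
- lock (a joint): angle of the locking lever, rad: 0 leaning to the robot (starts at 0 to 0.1), 1.0 fully over away from the robot, where it meets its end stop. It stays where it is left; moving it takes about 3 N at the crossbar.
- pill_bottle: amber capped pill bottle, 48 mm across, 85 mm tall; a loose bystander, origin at the middle of its underside
- jar: clear jar with a red cap, 56 mm across, 60 mm tall; a loose bystander, origin at the middle of its underside
- syringe: capped empty syringe lying flat, about 155 mm long, 34 mm over its flange; a loose bystander, origin at the middle of its underside
- airway: curved white plastic airway lying flat, about 90 mm long, 16 mm high; a loose bystander, origin at the middle of its underside
- dish: steel bowl, 130 mm across, 40 mm high; a loose bystander, origin at the middle of its underside
- cup: white plastic cup, 72 mm across, 85 mm tall; a loose bystander, origin at the middle of its underside
- tape_roll: white tape roll lying flat, 80 mm across, 25 mm high; a loose bystander, origin at the middle of its underside

How it is judged:
On the way, in this order (a step that is already met when the one before it is completed fails the run):
1. the blue stop sits in the notch beside the green marker (y of stop_mid in the frame of marker_green between -0.004 and 0.004 m and value of joint stop_drop below -0.003 m), for 0.3 s.
2. the red lever is pushed over (value of joint lock above 0.85 rad), for 0.1 s.
At the end, for the whole second after the job is handed in: the stop sits in the green-marked notch (within 4 mm along the rail of the marker, dropped by more than 3 mm) and the lever is at rest beyond 0.85 of its 1.0 rad (all of step 1 and value of joint lock above 0.85 rad and velocity of joint lock between -0.05 and 0.05 rad/s); the robot touches nothing.
It fails at once if the stop is lifted off its rail by more than 12 mm (value of joint stop_drop above 0.012 m).
It fails at once if a bystander is moved by more than 30 mm (so also lifted) (distance of any of pill_bottle, jar, syringe, airway, dish, cup, tape_roll from where it was at the start of the episode above 0.03 m).
It also fails if it takes over 48 s, if anything falls off the work surface, if the arm or the gripper's body presses on something with over 40 N, if the wrist force passes 120 N, or if a joint passes its speed limit or range.

## Working session

There is one attempt and no reset: what is moved stays moved. The work goes in short steps, Python scripts to look and compute and a tool call to move; the robot and the scene stay as the last step left them, time stands still between calls to the robot, and variables do not carry over. Pictures are saved under pics/ and viewed, about 8 in all and at most 12, crops included, and the job is handed in when it is done.

Besides the shell and the picture viewer there is one more tool, called after "Call:" by a JSON object that holds its "api" and its "payload", one argument or row to a line. jog_arm: Moves the arm, as the interface text tells. Its arguments: {"type":"object","properties":{"increments":{"type":"array"},"force":{"type":"number"}},"required":["increments"]}

```bash
mkdir -p pics
cat > h.py <<'E'
import numpy as np, cv2
from workcell import readout, read_camera, bot, spotter
def pix2w(p,u,v,z=None):
    "world point of a pixel: by depth, or on the plane of height z"
    T=p["world_from_camera"]; d=np.array([(u-p["cx"])/p["fx"],(v-p["cy"])/p["fy"],1.])
    r=T[:3,:3]@d
    if z is None: 
        s=p["range_z"][int(round(v)),int(round(u))]
    else: s=(z-T[2,3])/r[2]
    return T[:3,3]+s*r
E
python3 - <<'E'
from h import *
s=readout.read_state(); print(s)
for c in ("top","side"):
    p=read_camera(c); cv2.imwrite(f"pics/{c}1.png",p["img"]); print(c,p["world_from_camera"].round(3).tolist())
    for n,z in (("gauge",0),("rail_mid",.032),("stop_mid",.068),("marker_green",.012),("lock_grip",.089)):
        for r in spotter.spot_point(p,n)[:2]:
            u,v=r["location"]; print(n,round(r["p"],2),np.round([u,v]),pix2w(p,u,v,z).round(4),pix2w(p,u,v).round(4))
E
```

```text
{'time': 0.0, 'q': array([ 1.11811332e+00,  2.64746897e-01,  1.60539493e+00, -1.65979441e-05,
        1.27368745e+00, -3.69054219e-02]), 'joint_vel': array([ 0.00029334, -0.00152239,  0.00172328, -0.00012903,  0.00022316,
       -0.00075917]), 'joint_torque': array([ 2.01856354e-03, -5.15097463e+01, -3.67325377e+01, -1.56749775e-04,
        1.27483290e-02, -2.44540371e-05]), 'tool_pos': array([0.27233428, 0.61685192, 0.2439549 ]), 'tcp_rot': array([-1.37887018, -0.89630231,  0.89944276]), 'wrist_force': array([ 0.67458788,  1.38450102, -0.17157978]), 'torque': array([-0.01279094,  0.00602138,  0.0295387 ]), 'width': 0.999002265409648}
top [[-0.009, -0.987, 0.158, 0.373], [-1.0, 0.007, -0.016, 0.025], [0.015, -0.158, -0.987, 1.246], [0.0, 0.0, 0.0, 1.0]]
gauge 0.65 [334. 267.] [ 0.378  -0.0396  0.    ] [ 0.3779 -0.0386  0.0208]
gauge 0.64 [304. 216.] [0.5138 0.0399 0.    ] [0.5094 0.0394 0.0386]
rail_mid 0.86 [326. 216.] [ 0.5103 -0.0198  0.032 ] [ 0.5105 -0.0199  0.0303]
rail_mid 0.28 [335. 269.] [ 0.3727 -0.0392  0.032 ] [ 0.3727 -0.0403  0.0118]
stop_mid 0.65 [340. 218.] [ 0.5015 -0.0543  0.068 ] [ 0.4995 -0.0531  0.086 ]
marker_green 0.45 [296. 194.] [0.5736 0.0626 0.012 ] [0.5727 0.0624 0.0179]
marker_green 0.44 [350. 168.] [ 0.6465 -0.0872  0.012 ] [ 0.6341 -0.0822  0.0677]
lock_grip 0.63 [249. 214.] [0.5099 0.179  0.089 ] [0.509  0.1779 0.097 ]
side [[0.695, -0.451, 0.561, -0.186], [-0.719, -0.409, 0.562, -0.755], [-0.024, -0.793, -0.608, 0.937], [0.0, 0.0, 0.0, 1.0]]
gauge 0.92 [307. 227.] [ 0.5166  0.0431 -0.    ] [0.5081 0.0334 0.0114]
gauge 0.29 [293. 262.] [ 0.3772 -0.0368 -0.    ] [ 0.3693 -0.0468  0.0131]
rail_mid 0.92 [315. 228.] [ 0.5074 -0.0031  0.032 ] [ 0.509  -0.0013  0.0298]
stop_mid 0.86 [326. 226.] [ 0.5063 -0.0537  0.068 ] [ 0.4982 -0.062   0.0782]
marker_green 0.46 [317. 217.] [0.5678 0.0471 0.012 ] [0.5655 0.0446 0.0148]
lock_grip 0.46 [278. 194.] [0.4991 0.1601 0.089 ] [0.5017 0.1636 0.0858]
```

View image.

Run:
```python
import cv2
a=cv2.imread("pics/top1.png");b=cv2.imread("pics/side1.png")
cv2.imwrite("pics/tc.png",cv2.resize(a[150:290,200:400],None,fx=4,fy=4,interpolation=2))
cv2.imwrite("pics/sc.png",cv2.resize(b[140:290,220:420],None,fx=4,fy=4,interpolation=2))
```

```text
(no output)
```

View pics/tc.png

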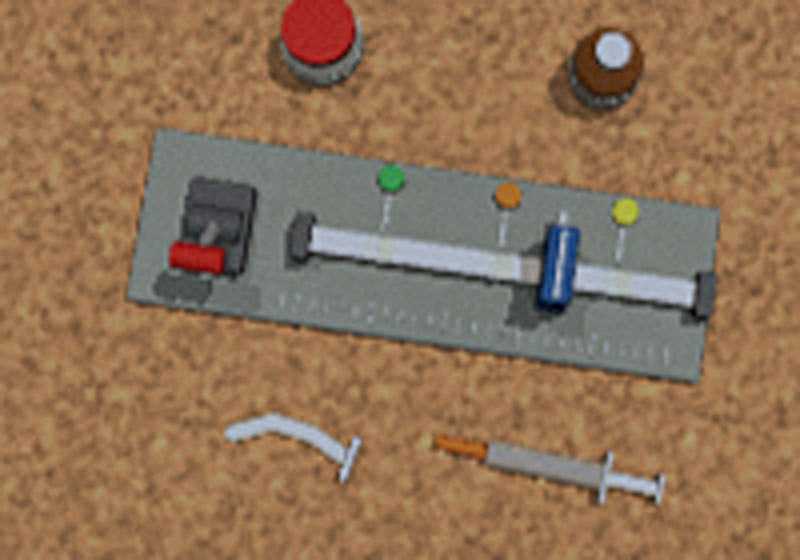

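View pics/sc.png

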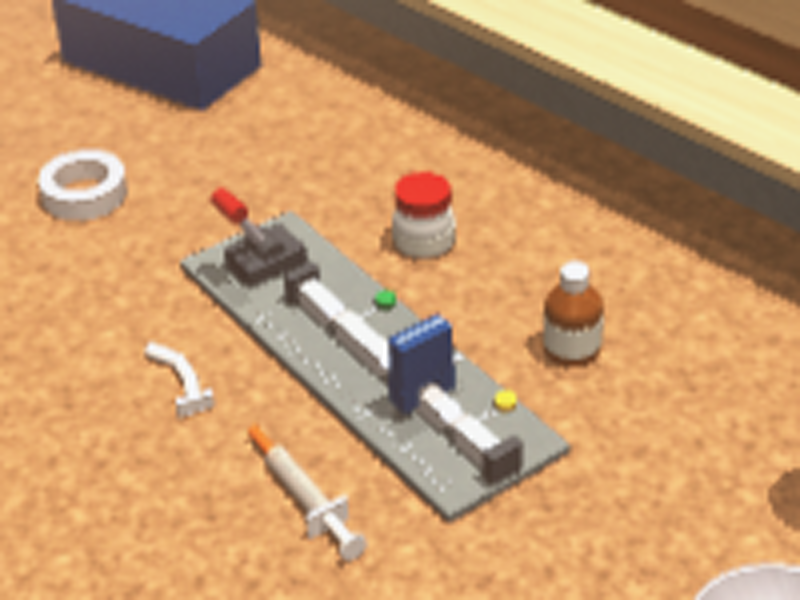

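The top picture shows the gauge. In crop pixels, green is at (391,178), which is the lever-end notch at y = +30; orange is at (509,195) and yellow at (626,211). The stop is between yellow and orange at (560,265), and the red lever is at (197,257), leaning toward the robot. I'll fit the gauge frame from the markers.

Run:
```python
from h import *
R={'green':(50,80),'orange':(8,16),'yellow':(24,34)}
for c,bx in (("top",(190,215,280,370)),("side",(205,250,300,355))):
    p=read_camera(c); h=cv2.cvtColor(p["img"],cv2.COLOR_BGR2HSV); P={}
    for k,(a,b) in R.items():
        m=(h[...,0]>=a)&(h[...,0]<=b)&(h[...,1]>140)&(h[...,2]>110)
        mm=np.zeros_like(m); mm[bx[0]:bx[1],bx[2]:bx[3]]=m[bx[0]:bx[1],bx[2]:bx[3]]
        n,l,st,ce=cv2.connectedComponentsWithStats(mm.astype(np.uint8))
        if n<2: continue
        i=1+st[1:,4].argmax(); P[k]=pix2w(p,*ce[i],.018); print(c,k,st[i,4],ce[i].round(1),P[k].round(4))
    if 'green' in P and 'yellow' in P:
        ey=(P['green']-P['yellow'])[:2]; L=np.linalg.norm(ey); ey/=L; ex=np.array([ey[1],-ey[0]])
        o=(P['green'][:2]+P['yellow'][:2])/2-ex*.05+ey*.05
        print("len",L,"yaw",np.arctan2(-ey[0],ey[1]),"origin",o)
        for n,z in (("stop_mid",.068),("lock_grip",.089)):
            u,v=spotter.spot_point(p,n)[0]["location"]; w=pix2w(p,u,v,z)[:2]-o; print(n,w@ex,w@ey)
        m=spotter.masks_of(p,"stop_mid")[0]; 
        vs,us=np.nonzero(m["mask"]); W=np.array([pix2w(p,u,v) for u,v in zip(us,vs)])
        W=W[W[:,2]>.08]; g=np.c_[(W[:,:2]-o)@ex,(W[:,:2]-o)@ey]; print("stop top",len(W),np.median(g,0),g.min(0),g.max(0),np.median(W[:,2]))
from scipy.spatial.transform import Rotation as Ro
s=readout.read_state(); print(Ro.from_rotvec(s["tcp_rot"]).as_matrix().round(3))
```

```text
top green 28 [297.5 194.2] [0.5726 0.0575 0.018 ]
top orange 30 [326.5 198.5] [ 0.5604 -0.0208  0.018 ]
top yellow 30 [355.8 202.6] [ 0.5486 -0.1002  0.018 ]
len 0.1595181594746147 yaw -0.15112765741579856 origin [0.51868692 0.03560729]
stop_mid 0.009564656898082183 -0.08526462398051025Traceback (most recent call last):
  File "<stdin>", line 16, in <module>
IndexError: list index out of range
```

```bash
cat >> h.py <<'E'
from scipy.spatial.transform import Rotation as Ro
O=np.array([.5187,.0356]); yaw=-.151
ex=np.array([np.cos(yaw),np.sin(yaw)]); ey=np.array([-np.sin(yaw),np.cos(yaw)])
def st():
    s=readout.read_state(); M=Ro.from_rotvec(s["tcp_rot"]).as_matrix(); d=s["tool_pos"][:2]-O
    print("t",s["time"],"tcp",s["tool_pos"].round(4),"gauge",(d@ex).round(4),(d@ey).round(4),"F",s["wrist_force"].round(1),"w",round(s["width"],3))
    return s,M
def target(gx,gy,z,A=None):
    "increment in tool axes; A: tool x axis in gauge angle"
    s,M=st(); w=np.r_[O+gx*ex+gy*ey,z]; print("shift tool",(M.T@(w-s["tool_pos"])).round(4))
    best=None
    for a in (0,np.pi/2,np.pi,-np.pi/2):
        t=yaw+a; X=np.array([np.cos(t),np.sin(t),0]); Y=np.array([0,0,-1.]); G=np.c_[X,Y,np.cross(X,Y)]
        rv=Ro.from_matrix(M.T@G).as_rotvec(); print(" a",round(a,2),"turn",rv.round(4))
E
python3 - <<'E'
from h import *
s,M=st(); print(M.round(3)); target(0,-.125,.20)
for c in ("side","top"):
    p=read_camera(c); z=p["range_z"]
    vs,us=np.mgrid[0:400:2,0:640:2]; W=np.array([pix2w(p,u,v) for u,v in zip(us.ravel(),vs.ravel())])
    ok=(z[::2,::2].ravel()>0)&(W[:,2]>.09)&(W[:,0]>.1)&(W[:,0]<.9)&(abs(W[:,1])<.9)
    k=np.unique(np.round(W[ok][:,:2]*10)/10,axis=0,return_counts=True,return_inverse=True)
    for i,(b,n) in enumerate(zip(k[0],k[2])):
        if n>4: print(c,b,n,W[ok][k[1].ravel()==i][:,2].max().round(3))
E
```

```text
t 0.75 tcp [0.2727 0.6175 0.2453] gauge -0.3308 0.5383 F [-0.1 -0.  -0.2] w 1.003
[[ 0.404  0.    -0.915]
 [ 0.915  0.     0.404]
 [ 0.    -1.    -0.   ]]
t 0.75 tcp [0.2727 0.6175 0.2453] gauge -0.3308 0.5383 F [-0.1 -0.  -0.2] w 1.003
shift tool [-0.5536  0.0453 -0.4928]
 a 0 turn [-0.000e+00  1.306e+00  1.000e-04]
 a 1.57 turn [ 0.     -0.2648  0.    ]
 a 3.14 turn [ 1.0000e-04 -1.8356e+00  0.0000e+00]
 a -1.57 turn [-0.      2.8768  0.    ]
side [0.1 0.1] 20 0.771
side [0.2 0.3] 12 0.672
side [0.2 0.4] 87 0.673
side [0.2 0.5] 5 0.662
side [0.2 0.6] 176 0.541
side [0.3 0.5] 21 0.655
side [0.3 0.6] 347 0.62
side [0.5 0.2] 8 0.098
side [ 0.8 -0.7] 195 0.222
side [ 0.8 -0.6] 375 0.222
side [ 0.8 -0.5] 267 0.221
side [ 0.8 -0.4] 74 0.12
side [ 0.8 -0.3] 106 0.173
side [ 0.8 -0.2] 54 0.12
side [ 0.8 -0.1] 48 0.12
side [0.8 0. ] 44 0.12
side [0.8 0.1] 39 0.123
side [0.8 0.2] 36 0.12
side [0.8 0.3] 34 0.159
side [0.8 0.4] 41 0.164
side [0.8 0.5] 23 0.12
side [0.8 0.6] 26 0.122
side [0.8 0.7] 20 0.121
side [ 0.9 -0.7] 149 0.221
side [ 0.9 -0.6] 152 0.222
side [ 0.9 -0.5] 123 0.222
side [ 
[... 508 characters left out ...]
 -0.6] 234 0.224
top [ 0.8 -0.5] 193 0.226
top [ 0.8 -0.4] 75 0.127
top [ 0.8 -0.3] 111 0.18
top [ 0.8 -0.2] 75 0.128
top [ 0.8 -0.1] 77 0.126
top [0.8 0. ] 88 0.126
top [0.8 0.1] 91 0.126
top [0.8 0.2] 94 0.127
top [0.8 0.3] 84 0.127
top [0.8 0.4] 109 0.167
top [0.8 0.5] 82 0.128
top [0.8 0.6] 80 0.127
top [0.8 0.7] 82 0.126
top [ 0.9 -0.7] 105 0.225
top [ 0.9 -0.6] 208 0.228
top [ 0.9 -0.5] 291 0.226
top [ 0.9 -0.4] 170 0.127
top [ 0.9 -0.3] 164 0.178
top [ 0.9 -0.2] 173 0.128
top [ 0.9 -0.1] 176 0.128
top [0.9 0. ] 176 0.126
top [0.9 0.1] 175 0.128
top [0.9 0.2] 184 0.128
top [0.9 0.3] 253 0.18
top [0.9 0.4] 192 0.182
top [0.9 0.5] 182 0.128
top [0.9 0.6] 184 0.127
top [0.9 0.7] 179 0.127
```

Call:
{"api": "jog_arm", "payload": {
  "increments": [
    [0, 0, 0, 0, -0.133, 0, 0],
    [0, 0, 0, 0, -0.132, 0, 0],
    [-0.048, 0, -0.024, 0, 0, 0, 0],
    [-0.048, 0, -0.024, 0, 0, 0, 0],
    [-0.048, 0, -0.024, 0, 0, 0, 0],
    [-0.048, 0, -0.024, 0, 0, 0, 0],
    [-0.048, 0, -0.024, 0, 0, 0, 0],
    [-0.048, 0, -0.024, 0, 0, 0, 0],
    [-0.048, 0, -0.024, 0, 0, 0, 0],
    [-0.048, 0, -0.024, 0, 0, 0, 0]
  ]
}}

```text
time: 2.1
tool_pos: [0.4122, 0.2027, 0.2459]
tcp_rot: [-1.271, -1.115, 1.105]
wrist_force: [1.8, 0.6, 0.4]
width: -0.001
```

```bash
python3 -c "
from h import *
target(0,-.125,.20)"
```

```text
t 2.1 tcp [0.4122 0.2027 0.2459] gauge -0.1304 0.1492 F [1.8 0.6 0.4] w -0.001
shift tool [-0.2766  0.0454 -0.1255]
 a 0 turn [6.0000e-04 1.5881e+00 6.9000e-03]
 a 1.57 turn [0.0048 0.0173 0.004 ]
 a 3.14 turn [ 6.9000e-03 -1.5535e+00 -6.0000e-04]
 a -1.57 turn [ 0.0062 -3.1243 -0.0075]
```

Call:
{"api": "jog_arm", "payload": {
  "increments": [
    [-0.047, 0.007, -0.021, 0, 0.017, 0.004, 0],
    [-0.047, 0.007, -0.021, 0, 0, 0, 0],
    [-0.047, 0.007, -0.021, 0, 0, 0, 0],
    [-0.047, 0.007, -0.021, 0, 0, 0, 0],
    [-0.047, 0.007, -0.021, 0, 0, 0, 0],
    [-0.047, 0.007, -0.021, 0, 0, 0, 0],
    [0, 0, 0, 0, 0, 0, 0]
  ]
}}

```text
time: 2.98
tool_pos: [0.4989, -0.1081, 0.2067]
tcp_rot: [-1.289, -1.104, 1.086]
wrist_force: [0.0, 0.6, -0.4]
width: 0.003
```

Run:
```python
from h import *
target(0,-.13,.065)
p=read_camera("side"); cv2.imwrite("pics/s2.png",cv2.resize(p["img"][100:300,220:420],None,fx=3,fy=3,interpolation=2))
p=read_camera("wrist"); cv2.imwrite("pics/w2.png",p["img"])
r=spotter.spot_point(p,"stop_mid")
if r: print(r[0]["p"],r[0]["location"],(pix2w(p,*r[0]["location"],.068)[:2]-O)@np.c_[ex,ey])
for r in spotter.masks_of(p,"stop_mid")[:1]:
    vs,us=np.nonzero(r["mask"]); W=np.array([pix2w(p,u,v) for u,v in zip(us,vs)]); W=W[(W[:,2]>.08)&(W[:,2]<.1)]
    g=(W[:,:2]-O)@np.c_[ex,ey]; print(r["p"],len(g),np.percentile(g,[2,50,98],axis=0).round(4))
```

```text
t 2.975 tcp [ 0.4989 -0.1081  0.2067] gauge 0.002 -0.145 F [ 0.   0.6 -0.4] w 0.003
shift tool [0.0148 0.1416 0.0041]
 a 0 turn [0.0098 1.5652 0.0126]
 a 1.57 turn [ 0.0143 -0.0055  0.0018]
 a 3.14 turn [ 0.0127 -1.5763 -0.0098]
 a -1.57 turn [-2.900e-03  3.136e+00  2.240e-02]
0.74 [391.8, 194.8] [ 0.00041527 -0.08691941]
0.6 1742 [[-0.0253 -0.0979]
 [-0.0028 -0.089 ]
 [ 0.0222 -0.079 ]]
```

View pics/s2.png

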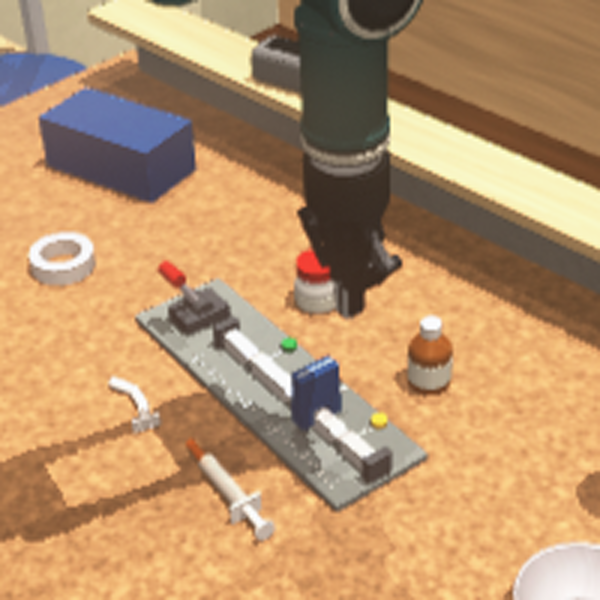

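View pics/w2.png

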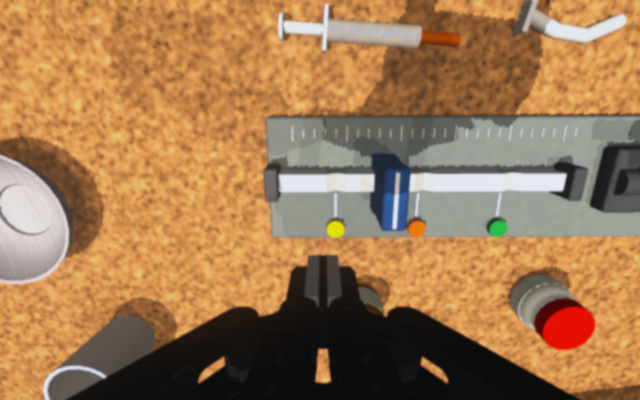

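The stop's centre is at gauge y ≈ -0.0885 (wrist view, about (392,195)), on the rail's line. The fingers are behind it at y = -0.145 and clear of other things. Next I descend and push.

Call:
{"api": "jog_arm", "payload": {
  "increments": [
    [0, 0.045, 0.003, 0.014, 0, 0, 0],
    [0, 0.045, 0, 0, 0, 0, 0],
    [0, 0.04, 0, 0, 0, 0, 0],
    [0, 0.01, 0, 0, 0, 0, 0],
    [0.012, 0, 0, 0, 0, 0, 0],
    [0, 0, 0, 0, 0, 0, 0]
  ]
}}

```text
time: 3.92
tool_pos: [0.5022, -0.0839, 0.0701]
tcp_rot: [-1.279, -1.115, 1.098]
wrist_force: [0.8, 0.2, 0.8]
width: -0.005
```

```bash
python3 -c "
from h import *
target(0,0,.064)"
```

```text
t 3.925 tcp [ 0.5022 -0.0839  0.0701] gauge 0.0017 -0.1206 F [0.8 0.2 0.8] w -0.005
shift tool [0.1206 0.0065 0.0004]
 a 0 turn [0.0062 1.5816 0.0114]
 a 1.57 turn [0.0112 0.0108 0.0033]
 a 3.14 turn [ 0.0114 -1.56   -0.0061]
 a -1.57 turn [ 0.0052 -3.1307 -0.0175]
```

Call:
{"api": "jog_arm", "payload": {
  "increments": [
    [0.006, 0.006, 0.001, 0, 0.01, 0, 0],
    [0.006, 0, 0, 0, 0, 0, 0],
    [0.006, 0, 0, 0, 0, 0, 0],
    [0.006, 0, 0, 0, 0, 0, 0],
    [0, 0, 0, 0, 0, 0, 0]
  ]
}}

```text
time: 4.55
tool_pos: [0.5076, -0.059, 0.0674]
tcp_rot: [-1.289, -1.111, 1.089]
wrist_force: [0.6, 0.7, 0.3]
width: 0.002
```

```bash
cat >> h.py <<'E'
def stop(c="wrist"):
    p=read_camera(c)
    for r in spotter.spot_point(p,"stop_mid")[:1]: print(c,"spot",r["p"],(pix2w(p,*r["location"],.066)[:2]-O)@np.c_[ex,ey])
    for r in spotter.masks_of(p,"stop_mid")[:1]:
        vs,us=np.nonzero(r["mask"]); W=np.array([pix2w(p,u,v) for u,v in zip(us,vs)]); t=np.percentile(W[:,2],97); W=W[(W[:,2]>.075)&(W[:,2]<.1)]
        g=(W[:,:2]-O)@np.c_[ex,ey]; print(c,"mask",r["p"],len(g),np.percentile(g,[2,50,98],axis=0).round(4).tolist(),"top",t)
    return p
E
python3 - <<'E'
from h import *
target(0,0,.064)
stop(); p=stop("side")
cv2.imwrite("pics/s3.png",cv2.resize(p["img"][140:290,220:420],None,fx=3,fy=3,interpolation=2))
E
```

```text
t 4.55 tcp [ 0.5076 -0.059   0.0674] gauge 0.0032 -0.0952 F [0.6 0.7 0.3] w 0.002
shift tool [0.0952 0.0035 0.0032]
 a 0 turn [0.012  1.5716 0.0154]
 a 1.57 turn [0.0174 0.0009 0.0022]
 a 3.14 turn [ 0.0154 -1.5699 -0.012 ]
 a -1.57 turn [ 0.0034 -3.1406 -0.0274]
wrist spot 0.67 [ 0.00186806 -0.06850181]
wrist mask 0.76 4208 [[-0.0257, -0.0802], [-0.0164, -0.0717], [-0.0014, -0.0614]] top 0.08811115662984458
side spot 0.65 [-0.00138713 -0.05289188]
side mask 0.46 44 [[-0.0297, -0.0848], [-0.0188, -0.0783], [-0.0084, -0.0661]] top 0.08675432180429228
```

View pics/s3.png

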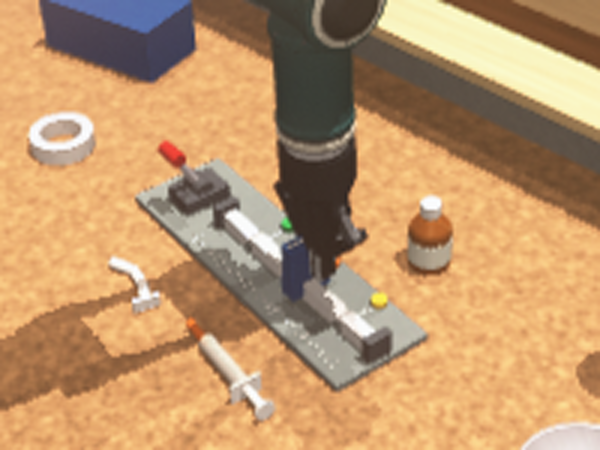

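The stop is at y ≈ -0.070, in contact at an offset of 24.5 mm, upright and sliding. Next I push through the orange notch.

Call:
{"api": "jog_arm", "payload": {
  "increments": [
    [0.006, 0.003, 0.003, 0.015, 0, 0, 0],
    [0.006, 0, 0, 0, 0, 0, 0],
    [0.006, 0, 0, 0, 0, 0, 0],
    [0.006, 0, 0, 0, 0, 0, 0],
    [0.006, 0, 0, 0, 0, 0, 0],
    [0.006, 0, 0, 0, 0, 0, 0],
    [0.006, 0, 0, 0, 0, 0, 0],
    [0.006, 0, 0, 0, 0, 0, 0],
    [0, 0, 0, 0, 0, 0, 0]
  ]
}}

```text
time: 5.98
tool_pos: [0.5121, -0.0139, 0.0658]
tcp_rot: [-1.282, -1.098, 1.106]
wrist_force: [-0.5, -0.2, -0.3]
width: 0.002
```

Run:
```python
from h import *
target(0,0,.064); stop()
```

```text
t 5.975 tcp [ 0.5121 -0.0139  0.0658] gauge 0.0009 -0.0499 F [-0.5 -0.2 -0.3] w 0.002
shift tool [0.0499 0.0014 0.0007]
 a 0 turn [ 0.0086  1.5755 -0.0047]
 a 1.57 turn [ 0.0025  0.0047 -0.0085]
 a 3.14 turn [-0.0047 -1.566  -0.0086]
 a -1.57 turn [-0.0133 -3.1368 -0.0039]
wrist spot 0.87 [ 0.00034697 -0.02460458]
wrist mask 0.98 3836 [[-0.0257, -0.0349], [-0.0178, -0.0263], [-0.0044, -0.0161]] top 0.08814310936401068
```

Call:
{"api": "jog_arm", "payload": {
  "increments": [
    [0.006, 0.001, 0.001, 0, 0, -0.008, 0],
    [0.006, 0, 0, 0, 0, 0, 0],
    [0.006, 0, 0, 0, 0, 0, 0],
    [0.006, 0, 0, 0, 0, 0, 0],
    [0.006, 0, 0, 0, 0, 0, 0],
    [0.006, 0, 0, 0, 0, 0, 0],
    [0.005, 0, 0, 0, 0, 0, 0],
    [0, 0, 0, 0, 0, 0, 0]
  ]
}}

```text
time: 7.12
tool_pos: [0.5176, 0.0288, 0.0646]
tcp_rot: [-1.278, -1.102, 1.1]
wrist_force: [0.0, -0.6, 0.6]
width: -0.002
```

Run:
```python
from h import *
target(0,0,.064); stop()
```

```text
t 7.125 tcp [0.5176 0.0288 0.0646] gauge -0.0001 -0.0069 F [ 0.  -0.6  0.6] w -0.002
shift tool [ 0.0069  0.0006 -0.0001]
 a 0 turn [2.9000e-03 1.5754e+00 1.5000e-03]
 a 1.57 turn [ 0.0028  0.0046 -0.0008]
 a 3.14 turn [ 1.5000e-03 -1.5662e+00 -2.9000e-03]
 a -1.57 turn [-1.300e-03 -3.137e+00 -4.400e-03]
wrist spot 0.73 [0.00188301 0.0183167 ]
wrist mask 0.84 3661 [[-0.0257, 0.008], [-0.0186, 0.0164], [-0.0059, 0.0268]] top 0.08815653530115197
```

Stop centre ≈ +0.0175 and still on the flat. Now small steps.

Call:
{"api": "jog_arm", "payload": {
  "increments": [
    [0.003, 0, 0, 0, 0, 0, 0],
    [0.003, 0, 0, 0, 0, 0, 0],
    [0, 0, 0, 0, 0, 0, 0],
    [0, 0, 0, 0, 0, 0, 0]
  ]
}}

```text
time: 7.78
tool_pos: [0.5181, 0.0345, 0.0645]
tcp_rot: [-1.278, -1.101, 1.1]
wrist_force: [-0.4, -0.2, 0.1]
width: -0.005
```

Run:
```python
from h import *
target(0,0,.064); stop()
```

```text
t 7.775 tcp [0.5181 0.0345 0.0645] gauge -0.0004 -0.0011 F [-0.4 -0.2  0.1] w -0.005
shift tool [ 0.0011  0.0005 -0.0004]
 a 0 turn [2.6000e-03 1.5745e+00 1.0000e-03]
 a 1.57 turn [ 0.0023  0.0037 -0.0011]
 a 3.14 turn [ 1.0000e-03 -1.5671e+00 -2.6000e-03]
 a -1.57 turn [-1.6000e-03 -3.1379e+00 -3.6000e-03]
wrist spot 0.64 [-0.00240767  0.02982561]
wrist mask 0.67 3543 [[-0.0256, 0.0197], [-0.0163, 0.0283], [-0.0022, 0.0384]] top 0.0836257304817059
```

The stop has dropped: its top went from 88.1 to 83.6 mm at y ≈ 0.029. Next I back off, rise, and go round to the lever.

Call:
{"api": "jog_arm", "payload": {
  "increments": [
    [-0.01, 0, 0, 0, 0, 0, 0],
    [0, -0.045, 0, 0, 0, 0, 0],
    [0, -0.045, 0, 0, 0, 0, 0],
    [0, -0.04, 0, 0, 0, 0, 0],
    [0.04, 0, 0.02, 0, 0, 0, 0],
    [0.04, 0, 0.02, 0, 0, 0, 0],
    [0.04, 0, 0.02, 0, 0, 0, 0],
    [0.03, 0, 0.015, 0, 0, 0, 0],
    [0, 0, 0, 0, 0, 0, 0]
  ]
}}

```text
time: 9.05
tool_pos: [0.4635, 0.1826, 0.199]
tcp_rot: [-1.281, -1.098, 1.095]
wrist_force: [0.0, -0.2, -1.0]
width: -0.001
```

Run:
```python
from h import *
target(-.075,.14,.092)
p=stop()
for c in ("wrist","top"):
    if c!="wrist": p=read_camera(c)
    for r in spotter.spot_point(p,"lock_grip")[:1]: print(c,"lock",r["p"],(pix2w(p,*r["location"],.09)[:2]-O)@np.c_[ex,ey])
    h=cv2.cvtColor(p["img"],cv2.COLOR_BGR2HSV); m=((h[...,0]<6)|(h[...,0]>174))&(h[...,1]>150)&(h[...,2]>80)
    vs,us=np.nonzero(m); W=np.array([pix2w(p,u,v) for u,v in zip(us,vs)]); g=(W[:,:2]-O)@np.c_[ex,ey]
    k=(abs(g[:,0])<.06)&(abs(g[:,1]-.14)<.05); 
    if k.any(): print(c,k.sum(),np.percentile(g[k],[2,50,98],axis=0).round(4).tolist(),np.percentile(W[k][:,2],[5,95]))
```

```text
t 9.05 tcp [0.4635 0.1826 0.199 ] gauge -0.0767 0.137 F [ 0.  -0.2 -1. ] w -0.001
shift tool [ 0.0031  0.107  -0.0013]
 a 0 turn [0.004  1.5694 0.0023]
 a 1.57 turn [ 0.004  -0.0014 -0.0011]
 a 3.14 turn [ 0.0023 -1.5722 -0.004 ]
 a -1.57 turn [1.7000e-03 3.1402e+00 6.3000e-03]
wrist spot 0.67 [0.00027787 0.03218195]
wrist lock 0.41 [-0.03143528  0.14106715]
wrist 102 [[-0.039, 0.1237], [-0.0373, 0.1517], [-0.0351, 0.1558]] [0.08989839 0.09631475]
top 14 [[-0.0378, 0.1233], [-0.0305, 0.1255], [-0.0226, 0.1278]] [0.09338304 0.10080154]
```

The crossbar is where I expected it, at (-0.031, 0.140, ~0.09). I descend, then push in +x, which is tool -z.

Call:
{"api": "jog_arm", "payload": {
  "increments": [
    [0.003, 0.045, 0, 0, 0, 0, 0],
    [0, 0.045, 0, 0, 0, 0, 0],
    [0, 0.016, 0, 0, 0, 0, 0],
    [0, 0, -0.01, 0, 0, 0, 0],
    [0, 0, -0.01, 0, 0, 0, 0],
    [0, 0, 0, 0, 0, 0, 0]
  ]
}}

```text
time: 10.1
tool_pos: [0.4919, 0.1776, 0.0954]
tcp_rot: [-1.289, -1.097, 1.083]
wrist_force: [-2.1, 0.3, -1.4]
width: 0.001
```

Run:
```python
from h import *
target(.011,.14,.092)
```

```text
t 10.1 tcp [0.4919 0.1776 0.0954] gauge -0.0479 0.1364 F [-2.1  0.3 -1.4] w 0.001
shift tool [ 0.0043  0.0041 -0.0588]
 a 0 turn [0.0074 1.5592 0.0102]
 a 1.57 turn [ 0.0112 -0.0116  0.0017]
 a 3.14 turn [ 0.0102 -1.5823 -0.0075]
 a -1.57 turn [-2.70e-03  3.13e+00  1.76e-02]
```

Call:
{"api": "jog_arm", "payload": {
  "increments": [
    [0.003, 0.003, -0.008, 0.01, -0.01, 0, 0],
    [0, 0, -0.008, 0, 0, 0, 0],
    [0, 0, -0.008, 0, 0, 0, 0],
    [0, 0, -0.008, 0, 0, 0, 0],
    [0, 0, -0.008, 0, 0, 0, 0],
    [0, 0, -0.008, 0, 0, 0, 0],
    [0, 0, 0, 0, 0, 0, 0]
  ]
}}

```text
time: 10.98
tool_pos: [0.5424, 0.1733, 0.095]
tcp_rot: [-1.276, -1.098, 1.094]
wrist_force: [-0.4, 0.6, 0.8]
width: -0.003
```

Run:
```python
from h import *
target(.011,.14,.092)
```

```text
t 10.975 tcp [0.5424 0.1733 0.095 ] gauge 0.0027 0.1397 F [-0.4  0.6  0.8] w -0.003
shift tool [ 0.0003  0.003  -0.0083]
 a 0 turn [-0.0018  1.5691  0.0024]
 a 1.57 turn [ 0.0004 -0.0016  0.0027]
 a 3.14 turn [ 0.0024 -1.5724  0.0018]
 a -1.57 turn [-4.2000e-03  3.1399e+00  7.0000e-04]
```

Now the last bit, in small steps, watching the force.

Call:
{"api": "jog_arm", "payload": {
  "increments": [
    [0, 0.003, -0.004, 0, 0, 0, 0],
    [0, 0, -0.003, 0, 0, 0, 0],
    [0, 0, -0.002, 0, 0, 0, 0],
    [0, 0, 0, 0, 0, 0, 0]
  ]
}}

```text
time: 11.48
tool_pos: [0.5505, 0.1721, 0.0915]
tcp_rot: [-1.274, -1.096, 1.095]
wrist_force: [-3.2, 0.5, 1.9]
width: 0.004
```

Call:
{"api": "jog_arm", "payload": {
  "increments": [
    [0, 0, -0.003, 0, 0, 0, 0],
    [0, 0, 0, 0, 0, 0, 0]
  ]
}}

```text
time: 11.72
tool_pos: [0.5506, 0.1721, 0.0915]
tcp_rot: [-1.27, -1.091, 1.098]
wrist_force: [-3.8, 0.6, 2.2]
width: -0.0
```

Run:
```python
from h import *
target(.011,.14,.092)
p=read_camera("side"); cv2.imwrite("pics/s4.png",cv2.resize(p["img"][140:290,220:420],None,fx=4,fy=4,interpolation=2))
```

```text
t 11.725 tcp [0.5506 0.1721 0.0915] gauge 0.011 0.1398 F [-3.8  0.6  2.2] w -0.0
shift tool [ 0.0002 -0.0005 -0.    ]
 a 0 turn [-0.0082  1.5688 -0.0055]
 a 1.57 turn [-0.0087 -0.0019  0.0017]
 a 3.14 turn [-0.0055 -1.5727  0.0082]
 a -1.57 turn [-2.7000e-03  3.1396e+00 -1.3700e-02]
```

View pics/s4.png

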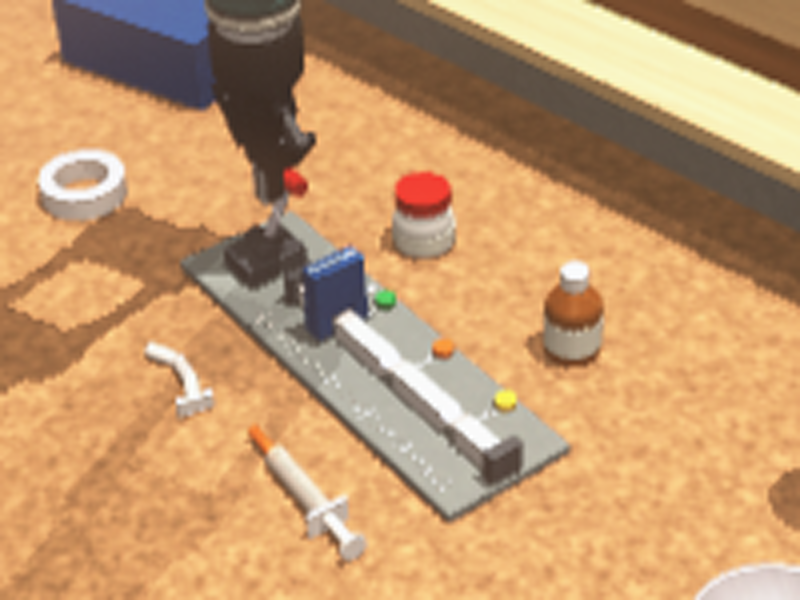

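The stop sits beside green at (335,295) and the lever leans away at (295,182). I give one firmer push to confirm the end stop.

Call:
{"api": "jog_arm", "payload": {
  "increments": [
    [0, 0, -0.008, 0, 0, 0, 0],
    [0, 0, -0.008, 0, 0, 0, 0]
  ]
}}

```text
time: 12.02
tool_pos: [0.5518, 0.1718, 0.0912]
tcp_rot: [-1.247, -1.065, 1.113]
wrist_force: [-29.4, 6.9, 25.3]
width: 0.003
```

At the end stop, with force rising to 39 N. Now I back off and rise.

Call:
{"api": "jog_arm", "payload": {
  "increments": [
    [0, 0, 0.015, 0, 0, 0, 0],
    [0, 0, 0.03, 0, 0, 0, 0],
    [0, -0.02, 0.03, 0, 0, 0, 0],
    [0, -0.05, 0.02, 0, 0, 0, 0],
    [0, -0.05, 0.02, 0, 0, 0, 0],
    [0, 0, 0, 0, 0, 0, 0],
    [0, 0, 0, 0, 0, 0, 0]
  ]
}}

```text
time: 12.9
tool_pos: [0.4456, 0.1892, 0.2206]
tcp_rot: [-1.259, -1.081, 1.103]
wrist_force: [0.3, -0.3, 0.6]
width: -0.001
```

Run:
```python
from h import *
st(); stop(); p=stop("top")
for r in spotter.spot_point(p,"lock_grip")[:1]: print("lock",r["p"],(pix2w(p,*r["location"],.09)[:2]-O)@np.c_[ex,ey])
q=read_camera("side")
cv2.imwrite("pics/f.png",np.hstack([cv2.resize(i,None,fx=2,fy=2,interpolation=2) for i in (p["img"][140:290,210:400],q["img"][140:290,220:410])]))
```

```text
t 12.9 tcp [0.4456 0.1892 0.2206] gauge -0.0954 0.1408 F [ 0.3 -0.3  0.6] w -0.001
wrist mask 0.63 1130 [[-0.0255, 0.0214], [-0.0066, 0.0314], [0.0179, 0.0401]] top 0.08363881955036867
top spot 0.77 [0.00576124 0.03390832]
top mask 0.72 153 [[-0.0253, 0.0207], [-0.0019, 0.0302], [0.0223, 0.04]] top 0.08829465092971991
lock 0.62 [0.02833083 0.1358385 ]
```

View pics/f.png

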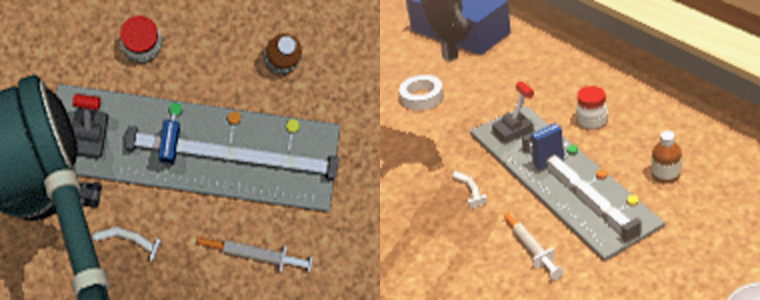

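```bash
python3 -c "
from h import *
print(bot.finish_job())"
```

```text
the job is handed in; nothing more can be done
None
```

The gauge is set to green and the job is handed in. I pushed the blue stop through the orange notch into the green one with the closed fingers, then pushed the red lever over to its end stop. The arm was then withdrawn, clear of everything. All of this took about 13 s of the 48 s allowed.

**Stop:** the last wrist and top pictures put it at gauge y ≈ 30–31 mm, where the green notch is at 30 mm. The wrist camera shows its top 4.5 mm lower than on the flat (88.1 to 83.6 mm), so it is seated.

**Lever:** the network put the crossbar at x ≈ +28 mm in the top view, against about +31 mm expected. It did not yield to the last push: I commanded 16 mm, it moved about 1 mm, and the wrist force reached about 39 N. That force is the total at the wrist and came through the fingertips.

**Bystanders:** the jar, pill bottle, syringe, airway and tape roll look unmoved in the last picture. The dish and cup were outside or at the edge of it, but the arm never went near them.

**Disagreements:**
- The top camera read the stop's top at 88.3 mm at the end. It had read about 93 mm at the start, so it reads roughly 5 mm high but shows the same drop.
- The network's point for the stop in the last top view was about 4 mm off the mask's result, and I trusted the mask.

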